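# Drive the pivot pin out of a microscope stage

### The job

Put the catch tray on the bench under the hole in the stripped microscope's black stage, then take the long slim punch from the rack and push the steel pivot pin down and right out through the hole, so that it drops into the tray and never onto the bench. Finally stand the punch upright in the rack again, leaving the pin in the tray.

Things in the scene. Friction and masses are not known exactly. Their poses are not given: they have to be found in the camera images.
- stand: Stripped microscope, fixed: cream horseshoe foot, column, flat black stage. Origin on the bench below the hole; z up, x from the stage's free front edge to the column. The stage's front edge is 50 mm before (-x) the hole. Under it: foot arms 18 mm high, inner faces 64 mm either side (y), reaching 50 mm forward; foot's back from 78 mm behind the hole. Column 75 to 125 mm behind, 171 mm high.
- stage_bore (a point): Middle of the top mouth of the vertical through-hole in the stand's stage, 102 mm above the bench. The stage is a black plate 125 x 112 mm. The hole is 26 mm wide with a 4 mm chamfer at the top and runs down through a 56 mm square boss whose underside is 70 mm above the bench. Axes as the stand's.
- pin: Steel pivot pin, upright cylinder 24 mm wide, 25 mm long, 90 g, lower edge bevelled. Origin at its centre, z along its axis. It sits in the stage's hole, top about flush with the stage, on three small spring balls 6 mm above the hole's lower end. A push of about 7 to 13 N drives it past them; they drag on it and it falls free once its top is some 30 mm below the stage's top.
- tray_bin (a point): Steel catch tray loose on the bench, 250 g: an open bin 90 mm long (x), 70 mm wide (y), 25 mm high, walls and floor 3 mm, with an upright handle beyond its -x end. This point is the middle of the bin's inner floor, 3 mm above the tray's underside. Axes: x from the handle towards the bin, z up.
- tray_handle (a point): Grip point of the catch tray: its handle is an upright plate 30 mm long (x), 10 mm thick (y), 85 mm high, centred 105 mm behind (-x) the middle of the bin. This point is in the middle of the plate, 65 mm above the tray's underside. Axes as the tray's.
- punch_grip (a point): Long slim punch, 160 g, upright in a rack hole: ringed aluminium handle 20 mm wide, 80 mm tall; under it a collar 40 mm wide, 6 mm thick; then a steel nose 10 mm wide, 70 mm long. Point: middle of the handle, 116 mm above the nose's end; z up along the punch. Not for the job: a punch with squat black knob and 15 mm stub nose, a brush with bulging wooden handle (both lower).
- punch_tip (a point): The end of the long slim punch's steel nose, on its axis.
- rack_top (a point): Middle of the top of the white tool rack, 85 mm above the bench; fixed. Top plate 180 mm (x) by 56 mm (y), 12 mm thick, open below, with three 22 mm holes (3 mm chamfer) in a row along x: at the middle and 55 mm either side. Each holds one tool, its collar resting on the plate; the seated punch has its handle's middle 46 mm above this.

How it is judged:
By the outcome, as a careful person would: the job done as asked, in the order asked, and still so for the second after the job is handed in, with the robot touching nothing.
It also fails if it takes over 51 s, if anything falls off the work surface, if the arm or the gripper's body presses on something with over 40 N, if the wrist force passes 120 N, or if a joint passes its speed limit or range.

### The arm

A 6-joint arm with a two-finger parallel gripper is mounted at the origin on the work surface. World frame = base frame: x ahead of the robot, y to its left, z up, the work surface at z = 0. Lengths are in m, angles in degrees, forces in N, time in s.
With the tool pointing down it reaches from about 0.375 to 0.9 m from the base axis. Payload 3.1 kg.
Tool frame: the origin (TCP) lies at the very end of the fingers, on their centre line; the grasp point (between the pads) lies 19 mm behind it; z points along the fingers, y is the line along which they close (so a half turn about z gives the same grasp; the last joint's range is limited). The gripper opens to 87 mm and grips with 3 to 60 N. Pads are 19 mm wide; open, the fingers measure 117 mm over their backs; the gripper's body (75 mm by 190 mm) begins 51 mm behind the grasp point.
Start: joints at [-78.237, 30.224, 82.088, -0, 67.689, -10.227], TCP at [0.234, -0.579, 0.223] pointing down, gripper open.
Joint ranges: [-176.69, 176.69], [-43.24, 126.21], [12.49, 139.97], [-82, 262], [0, 151.66], [-163.58, 163.58]. Speed limits (degrees/s): [159.86, 159.86, 180, 180, 180, 180].

### API

Orientations are given as a 3x3 rotation matrix whose columns are the frame's x, y, z axes.
In Python, from rig import bot gives the robot as it stands.
- The arm moves only by the tool move_arm, never from a script. Its argument "increments" is a list of rows, each an object with "xyz": the shift along the tool's x, y, z in mm, a list of three; "roll": the turn about the tool's z in rad; "grip": the opening in per cent of the stroke, from 0 (shut) to 100 (fully open). A call has 1 to 5 rows; each row shifts and turns the commanded pose from where the row before left it, along the tool's axes as they then stand; what a row does not reach is not made up. A row lasts 1/12 s, in which the tool goes at most 41.7 mm and 7.16 degrees, less where a joint would pass 70% of its speed; a pose out of reach is approached as far as the arm can. A call is refused whole if a number of a shift passes 41.7 or a number of a turn 0.125, either way. A call with a gripper value outside its range is refused whole. The fingers move at their own pace and stop on an object; the grip force is fixed at half the most. Time passes only in rows, so rows that do not move let the fingers close. It gives the time, the measured TCP pose, the force, the opening and the grip force at its end, in the units of the state.
- bot.read_state(): the state, without advancing time (a new reading comes with each control period).
- bot.capture(name): name is "scene" or "top"; returns (picture, depth): 384x512x3 uint8, red, green, blue; 384x512 float32, m along the optical axis (not along the pixel's ray), 0 where there is no reading.
- bot.camera_model(name): a dict with "intrinsics" (3x3 intrinsics, pixels), "rvec" (rotation vector, rad) and "tvec" (3), from world to camera coordinates, as OpenCV has them. Camera axes: x right, y down, z forward; pixel columns grow to the right and rows downward; lengths in m; the calibration is good to about 2 mm. A picture is of the moment at which its call begins. camera_model takes no time and is no camera call.
- bot.hand_in(): hands the job in; it is judged then, once.
Trained networks look in the newest picture that a camera, given by its name, has taken for a name from the list of things; names that differ only in an ending like _2 or _b are one class to them, and where a whole thing is asked for, a point or a joint stands for the part that bears it (a point fixed in the world has none). Each returns a list of dicts, best first, with "conf" (0 to 1); they miss things now and then, are a little off and sometimes report something else, mostly with a low value. They report only what shows in the picture. A call takes as long as a camera call.
- bot.spot_in(label, camera): "at" ([x, y, z] in m, in the coordinates of the camera as it stood for that picture, good to about 4 mm: the middle of the surface that is visible of it).
- bot.trace(label, camera): "mask" (384x512 bool, what is visible of it).
The state is a dict: "time_s": time; "joint_positions": joint angles; "qvel": joint speeds; "tau": joint torques, N m; "position": TCP position; "tcp_rot": TCP orientation; "force": force on the tool from outside, world axes, zero at the start; "moment": the same for the moment, N m; "opening": opening from 0.0 (shut) to 1.0 (fully open); "grasp_force": force on a finger pad.
Only numpy, scipy, OpenCV 4.12 (cv2) and the standard library are available. Lean on these libraries where they do the work, as an engineer would, in place of code of your own. Each camera call takes 0.05 s, during which the arm holds its last target. There are 200 camera calls.

## Working session

There is one attempt and no reset: what is moved stays moved. The work goes in short steps, Python scripts to look and compute and a tool call to move; the robot and the scene stay as the last step left them, time stands still between calls to the robot, and variables do not carry over. Pictures are saved under pics/ and viewed, at most 10 in all, crops included, and the job is handed in when it is done.

Besides the shell and the picture viewer there is one more tool, called in YAML: its name, and indented under it one key for each argument. move_arm: Moves the arm, as the interface text tells. Its arguments: {"type":"object","properties":{"increments":{"type":"array"}},"required":["increments"]}

```bash
mkdir -p pics; ls; cat > h.py <<'E'
import numpy as np, cv2
from rig import bot
np.set_printoptions(precision=4,suppress=True)
def cam(n):
    m=bot.camera_model(n); R=cv2.Rodrigues(np.array(m["rvec"],float))[0]; return np.array(m["intrinsics"]),R,np.array(m["tvec"],float).ravel()
def w(n,p):
    K,R,t=cam(n); return R.T@(np.array(p)-t)
def cloud(n,d):
    K,R,t=cam(n); v,u=np.mgrid[0:384,0:512]
    P=np.stack([(u-K[0,2])*d/K[0,0],(v-K[1,2])*d/K[1,1],d],-1)
    return (P-t)@R
def save(f,im): cv2.imwrite("pics/"+f,im[...,::-1])
E
python3 - <<'E'
from h import *
s=bot.read_state(); print(s["time_s"],s["position"],s["tcp_rot"],s["force"],s["opening"])
ims=[]
for n in ("scene","top"):
    im,d=bot.capture(n); ims.append(im); np.savez("%s0.npz"%n,im=im,d=d)
    K,R,t=cam(n); print(n,-R.T@t,R[2])
    for l in ("stand","stage_bore","pin","tray_bin","tray_handle","punch_grip","rack_top"):
        r=bot.spot_in(l,n); print(l,[(round(q["conf"],2),w(n,q["at"])) for q in r[:3]])
    save(n+"0.png",im)
print(bot.read_state()["time_s"])
E
```

```text
pics
0.0 [ 0.2339 -0.5788  0.2215] [[ 0.9273  0.3744 -0.0005]
 [ 0.3744 -0.9272  0.0021]
 [ 0.0004 -0.0022 -1.    ]] [-0.3576  0.4863  0.4033] 0.9985628305890355
scene [ 1.0899 -0.1791  0.8986] [-0.5554  0.1731 -0.8134]
stand [(0.72, array([0.4872, 0.3097, 0.1256])), (0.6, array([ 0.7299, -0.0601,  0.0256]))]
stage_bore [(0.61, array([ 0.7271, -0.0563,  0.0286]))]
pin [(0.43, array([ 0.6212, -0.0464,  0.1038]))]
tray_bin [(0.84, array([ 0.5374, -0.2838,  0.0035]))]
tray_handle [(0.79, array([ 0.5373, -0.2801,  0.0086])), (0.57, array([0.488 , 0.307 , 0.1238]))]
punch_grip [(0.75, array([0.4872, 0.3055, 0.1228]))]
rack_top [(0.69, array([0.5606, 0.2926, 0.0496]))]
top [ 0.3566 -0.0003  1.3658] [ 0.1451  0.0036 -0.9894]
stand []
stage_bore [(0.79, array([ 0.6806, -0.0535,  0.1021]))]
pin []
tray_bin [(0.94, array([ 0.5409, -0.2832,  0.0023]))]
tray_handle [(0.91, array([ 0.5381, -0.2813,  0.0049]))]
punch_grip [(0.7, array([0.477 , 0.3107, 0.0917]))]
rack_top [(0.98, array([0.5257, 0.2932, 0.0827]))]
0.8
```

View pictures.

View pics/scene0.png

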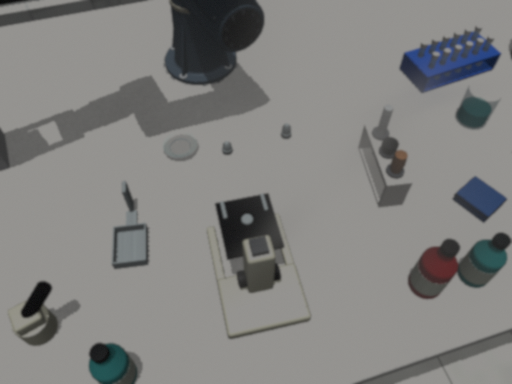

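View pics/top0.png

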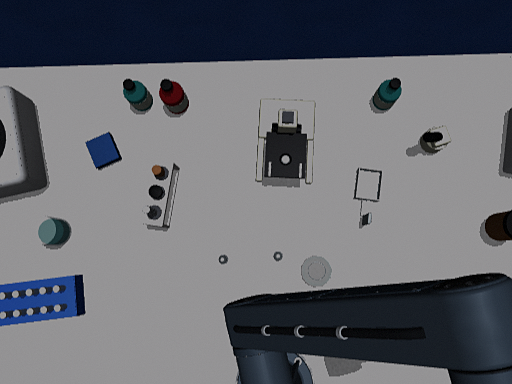

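```bash
python3 - <<'E'
from h import *
def sel(n,lo,hi):
    D=np.load(n+"0.npz"); P=cloud(n,D["d"]); m=(D["d"]>0)&np.all((P>lo)&(P<hi),-1); return P[m],D["im"][m].astype(int),m
def rect(Q,name):
    r=cv2.minAreaRect((Q[:,:2]*1000).astype(np.float32)); print(name,len(Q),r,"z",np.median(Q[:,2]))
for n in ("scene","top"):
    print("==",n)
    P,c,m=sel(n,(.52,-.2,.09),(.78,.08,.112)); 
    rect(P,"stage")
    g=c.sum(1); b=P[(g>200)&(np.abs(P[:,0]-.66)<.07)]; rect(b,"bright on stage")
    P,c,_=sel(n,(.35,-.36,.012),(.64,-.2,.035)); rect(P,"tray rim")
    P,c,_=sel(n,(.35,-.36,.06),(.64,-.2,.1)); rect(P,"handle")
    P,c,_=sel(n,(.40,.2,.078),(.68,.4,.092)); rect(P,"rack top")
    P,c,_=sel(n,(.40,.2,.1),(.52,.4,.2)); rect(P,"punch"); print(np.max(P[:,2]),np.median(P[P[:,2]>.15],0) if (P[:,2]>.15).any() else 0)
    P,c,_=sel(n,(.40,.2,.1),(.68,.4,.2)); 
    for q in P[::max(1,len(P)//25)]: print(q,end=";")
D=np.load("top0.npz")
a=D["im"][90:240,230:400];b=D["im"][90:240,80:250]
save("c0.png",cv2.resize(np.vstack([np.hstack([a,b])]),None,fx=2.3,fy=3.0*0+2.3,interpolation=cv2.INTER_CUBIC))
E
```

```text
== scene
stage 2927 ((653.9569091796875, -49.55685806274414), (112.22357940673828, 178.38485717773438), 85.54647064208984) z 0.10305104343253782
bright on stage 357 ((655.16845703125, -49.64157485961914), (112.42779541015625, 138.4766082763672), 85.8016128540039) z 0.10274411711103217
tray rim 539 ((518.5757446289062, -283.2237243652344), (70.72613525390625, 165.04327392578125), 80.21056365966797) z 0.023381828773898317
handle 104 ((451.09039306640625, -271.3067626953125), (10.14706039428711, 29.679323196411133), 79.65084838867188) z 0.08300850398141016
rack top 991 ((536.2485961914062, 306.7522888183594), (57.812870025634766, 184.0714874267578), 80.216796875) z 0.08632579156602703
punch 264 ((493.515869140625, 309.50604248046875), (20.12798500061035, 46.94783401489258), 57.18043899536133) z 0.14566448562265877
0.17457738826131874 [0.4863 0.3135 0.1683]
[0.4725 0.3175 0.1718];[0.4825 0.3127 0.1707];[0.4881 0.3081 0.1683];[0.4858 0.3098 0.1564];[0.4866 0.309  0.1481];[0.4885 0.31   0.1401];[0.4909 0.3107 0.1327];[0.4905 0.3136 0.1216];[0.4906 0.3189 0.1101];[0.5232 0.3201 0.1176];[0.5
[... 1121 characters left out ...]
 52.5989875793457), 78.33272552490234) z 0.15576785066790394
0.175585941556883 [0.4783 0.3155 0.1701]
[0.6002 0.2958 0.145 ];[0.5947 0.288  0.1443];[0.5899 0.3065 0.1442];[0.5863 0.3002 0.1481];[0.5839 0.2955 0.1456];[0.5809 0.2926 0.1468];[0.5788 0.2881 0.1431];[0.5826 0.2862 0.1049];[0.5743 0.2929 0.1227];[0.5457 0.3156 0.1172];[0.5424 0.3068 0.1199];[0.5395 0.3039 0.1206];[0.5368 0.3013 0.1201];[0.5342 0.3015 0.1192];[0.5315 0.3016 0.119 ];[0.5292 0.3023 0.1159];[0.5256 0.3007 0.1224];[0.5235 0.2967 0.1167];[0.519  0.3163 0.1136];[0.4891 0.3155 0.167 ];[0.4835 0.3096 0.1697];[0.4847 0.3091 0.1302];[0.4836 0.308  0.1132];[0.4821 0.3083 0.1009];[0.4791 0.3077 0.1032];[0.4699 0.3147 0.1494];
```

View pics/c0.png

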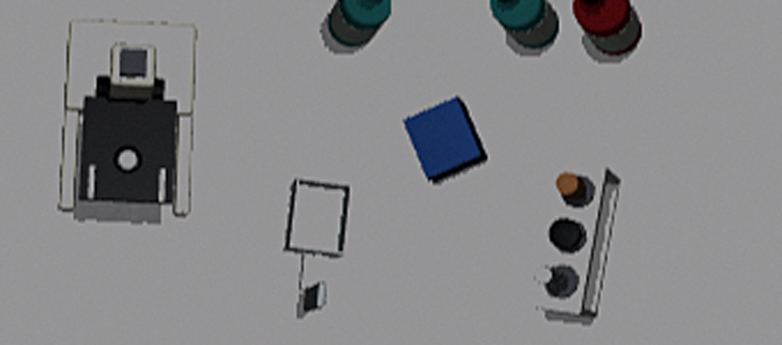

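Scene view: pin bright disc at (247,219), tray at (130,245) with handle (128,197), long punch at (386,115). In the top view the punch is at (151,211), pin (285,160) and tray (368,185). I'm setting out for the tray handle.

move_arm:
  increments:
    - {"xyz":[0,0,0],"roll":0.113,"grip":100}
    - {"xyz":[0,0,0],"roll":0.113,"grip":100}
    - {"xyz":[0,0,0],"roll":0.113,"grip":100}
    - {"xyz":[0,0,0],"roll":0.113,"grip":100}
    - {"xyz":[0,0,0],"roll":0.113,"grip":100}

```text
time_s: 1.22
position: [0.234, -0.5795, 0.2226]
tcp_rot: [[0.983, -0.186, -0.0], [-0.186, -0.983, 0.0], [-0.0, -0.0, -1.0]]
force: [-0.1, -0.7, -1.2]
opening: 1.0
grasp_force: 0.0
```

move_arm:
  increments:
    - {"xyz":[15.5,-34.2,0],"roll":0,"grip":100}
    - {"xyz":[15.5,-34.2,0],"roll":0,"grip":100}
    - {"xyz":[15.5,-34.2,0],"roll":0,"grip":100}
    - {"xyz":[15.5,-34.2,0],"roll":0,"grip":100}
    - {"xyz":[15.5,-34.2,0],"roll":0,"grip":100}

```text
time_s: 1.63
position: [0.3417, -0.4239, 0.2226]
tcp_rot: [[0.983, -0.181, 0.0], [-0.181, -0.983, -0.0], [0.0, 0.0, -1.0]]
force: [1.4, -0.9, 0.7]
opening: 1.002
grasp_force: 0.0
```

move_arm:
  increments:
    - {"xyz":[15.5,-34.2,0],"roll":0,"grip":100}
    - {"xyz":[15.5,-34.2,0],"roll":0,"grip":100}
    - {"xyz":[15.5,-34.2,0],"roll":0,"grip":100}
    - {"xyz":[15.5,-34.2,0],"roll":0,"grip":100}
    - {"xyz":[15.5,-34.2,0],"roll":0,"grip":100}

```text
time_s: 2.05
position: [0.449, -0.2695, 0.2228]
tcp_rot: [[0.984, -0.18, 0.0], [-0.18, -0.984, -0.0], [0.001, 0.0, -1.0]]
force: [0.6, -0.1, 0.5]
opening: 1.0
grasp_force: 0.0
```

```bash
cat >> h.py <<'E'
def go(target,yaw=None):
    s=bot.read_state(); R=np.array(s["tcp_rot"]); p=np.array(s["position"])
    y=np.degrees(np.arctan2(R[1,0],R[0,0])); print("t",s["time_s"],"p",p,"yaw",y,"F",s["force"],"open",s["opening"],"gf",s["grasp_force"])
    print("tool-frame mm to target",1000*R.T@(np.array(target)-p), "roll" , None if yaw is None else np.radians(y-yaw))
    return s
E
python3 - <<'E'
from h import *
go((.449,-.271,.046),-10.5)
K,R,t=cam("top")
im,d=bot.capture("top"); P=cloud("top",d)
m=(d>0)&np.all((P>(.59,-.08,.095))&(P<(.65,-.015,.11)),-1)&(im.sum(-1)>330)
Q=P[m]; print("pin top",len(Q),Q.mean(0),Q.min(0),Q.max(0))
D=np.load("scene0.npz");P=cloud("scene",D["d"]);
m=np.all((P>(.59,-.08,.09))&(P<(.65,-.015,.115)),-1)&(D["im"].sum(-1)>330);Q=P[m]; print("pin scene",len(Q),Q.mean(0),Q.min(0),Q.max(0))
E
```

```text
t 2.05 p [ 0.449  -0.2695  0.2228] yaw -10.39723096495358 F [ 0.6175 -0.0625  0.5055] open 1.0002814909968538 gf 0.0
tool-frame mm to target [  0.1789   1.4287 176.8096] roll 0.0017936580306574627
pin top 48 [ 0.6161 -0.0462  0.1012] [ 0.6044 -0.0569  0.0966] [ 0.6276 -0.0376  0.1064]
pin scene 62 [ 0.6181 -0.0476  0.102 ] [ 0.6082 -0.0574  0.0977] [ 0.6271 -0.0389  0.1066]
```

move_arm:
  increments:
    - {"xyz":[0,0.7,36],"roll":0,"grip":100}
    - {"xyz":[0,0.7,36],"roll":0,"grip":100}
    - {"xyz":[0,0,36],"roll":0,"grip":100}
    - {"xyz":[0,0,36],"roll":0,"grip":100}
    - {"xyz":[0,0,32],"roll":0,"grip":100}

```text
time_s: 2.52
position: [0.4478, -0.2724, 0.045]
tcp_rot: [[0.984, -0.18, 0.0], [-0.18, -0.984, -0.0], [0.0, 0.0, -1.0]]
force: [0.2, -0.5, 0.1]
opening: 1.001
grasp_force: 0.0
```

move_arm:
  increments:
    - {"xyz":[0,0,0],"roll":0,"grip":0}
    - {"xyz":[0,0,0],"roll":0,"grip":0}
    - {"xyz":[0,0,0],"roll":0,"grip":0}
    - {"xyz":[0,0,0],"roll":0,"grip":0}
    - {"xyz":[0,0,0],"roll":0,"grip":0}

```text
time_s: 2.93
position: [0.4492, -0.2736, 0.0489]
tcp_rot: [[0.984, -0.18, 0.004], [-0.18, -0.984, -0.003], [0.004, 0.003, -1.0]]
force: [0.1, -0.2, 0.1]
opening: 0.709
grasp_force: 0.0
```

move_arm:
  increments:
    - {"xyz":[0,0,0],"roll":0,"grip":0}
    - {"xyz":[0,0,0],"roll":0,"grip":0}
    - {"xyz":[0,0,0],"roll":0,"grip":0}
    - {"xyz":[0,0,0],"roll":0,"grip":0}
    - {"xyz":[0,0,0],"roll":0,"grip":0}

```text
time_s: 3.35
position: [0.4479, -0.2724, 0.0467]
tcp_rot: [[0.984, -0.18, 0.0], [-0.18, -0.984, -0.0], [0.0, 0.0, -1.0]]
force: [-0.6, 0.6, -0.5]
opening: 0.325
grasp_force: 0.0
```

move_arm:
  increments:
    - {"xyz":[0,0,0],"roll":0,"grip":0}
    - {"xyz":[0,0,0],"roll":0,"grip":0}
    - {"xyz":[0,0,0],"roll":0,"grip":0}
    - {"xyz":[0,0,0],"roll":0,"grip":0}
    - {"xyz":[0,0,0],"roll":0,"grip":0}

```text
time_s: 3.77
position: [0.4478, -0.2723, 0.0465]
tcp_rot: [[0.984, -0.18, -0.0], [-0.18, -0.984, 0.0], [-0.0, -0.0, -1.0]]
force: [-0.7, 0.0, 0.2]
opening: 0.111
grasp_force: 29.9
```

move_arm:
  increments:
    - {"xyz":[0,0,-4],"roll":0,"grip":0}
    - {"xyz":[0,0,-7],"roll":0,"grip":0}
    - {"xyz":[0,0,-7],"roll":0,"grip":0}
    - {"xyz":[0,0,-7],"roll":0,"grip":0}
    - {"xyz":[0,0,-5],"roll":0,"grip":0}

```text
time_s: 4.18
position: [0.4481, -0.2726, 0.0777]
tcp_rot: [[0.984, -0.18, 0.001], [-0.18, -0.984, -0.001], [0.001, 0.001, -1.0]]
force: [1.1, -0.4, -3.1]
opening: 0.113
grasp_force: 29.9
```

```bash
python3 - <<'E'
from h import *
go((.449,-.271,.046),-10.5)
im,d=bot.capture("scene"); P=cloud("scene",d)
m=(d>0)&np.all((P>(.48,-.36,.012))&(P<(.66,-.2,.075)),-1); Q=P[m]
# height along tray x
a=(Q[:,:2]-(.449,-.271))@(.983,-.181)
for lo in range(50,160,15):
    k=(a*1000>lo)&(a*1000<lo+15); 
    if k.sum(): print(lo,k.sum(),np.percentile(Q[k,2],[10,50,95]))
E
```

```text
t 4.1833 p [ 0.4481 -0.2726  0.0777] yaw -10.38042833836946 F [ 1.1056 -0.4082 -3.1041] open 0.1131619458138603 gf 29.932568902149796
tool-frame mm to target [ 0.5363 -1.7702 31.6601] roll 0.002086919187533483
50 189 [0.0358 0.048  0.0582]
65 241 [0.034  0.0364 0.0567]
80 217 [0.0335 0.0359 0.0558]
95 226 [0.0339 0.0362 0.0561]
110 239 [0.0336 0.036  0.0572]
125 187 [0.0341 0.0362 0.0574]
140 281 [0.0354 0.0486 0.0584]
```

move_arm:
  increments:
    - {"xyz":[0,0,0],"roll":-0.03,"grip":0}
    - {"xyz":[0,0,0],"roll":-0.045,"grip":0}
    - {"xyz":[0,0,0],"roll":-0.03,"grip":0}

```text
time_s: 4.48
position: [0.4479, -0.2724, 0.0769]
tcp_rot: [[0.997, -0.074, 0.0], [-0.074, -0.997, -0.0], [0.0, 0.0, -1.0]]
force: [-0.4, -0.5, -2.0]
opening: 0.107
grasp_force: 29.9
```

move_arm:
  increments:
    - {"xyz":[4.5,-12,0],"roll":0,"grip":0}
    - {"xyz":[4.5,-24,0],"roll":0,"grip":0}
    - {"xyz":[4.5,-28,0],"roll":0,"grip":0}
    - {"xyz":[4.5,-28,0],"roll":0,"grip":0}
    - {"xyz":[4.5,-28,0],"roll":0,"grip":0}

```text
time_s: 4.9
position: [0.4796, -0.1525, 0.0767]
tcp_rot: [[0.997, -0.078, -0.0], [-0.078, -0.997, 0.0], [-0.0, -0.0, -1.0]]
force: [1.2, -0.1, -1.6]
opening: 0.112
grasp_force: 29.9
```

move_arm:
  increments:
    - {"xyz":[4.5,-28,0],"roll":0,"grip":0}
    - {"xyz":[4.5,-28,0],"roll":0,"grip":0}
    - {"xyz":[4.5,-28,0],"roll":0,"grip":0}
    - {"xyz":[4.5,-22,0],"roll":0,"grip":0}
    - {"xyz":[4.5,-11.7,0],"roll":0,"grip":0}

```text
time_s: 5.32
position: [0.5103, -0.0352, 0.0766]
tcp_rot: [[0.997, -0.074, -0.001], [-0.074, -0.997, 0.001], [-0.001, -0.001, -1.0]]
force: [-0.2, 0.6, -2.8]
opening: 0.114
grasp_force: 29.9
```

```bash
python3 - <<'E'
from h import *
go((.511,-.039,.046),-4.4)
im,d=bot.capture("scene"); save("s1.png",cv2.resize(im[120:340,150:360],None,fx=2.5,fy=2.5))
E
```

```text
t 5.3167 p [ 0.5103 -0.0352  0.0766] yaw -4.253145234549199 F [-0.2069  0.5681 -2.7829] open 0.11431748680799746 gf 29.90968393161893
tool-frame mm to target [ 1.0699  3.7281 30.6231] roll 0.002563099179360504
```

View pics/s1.png

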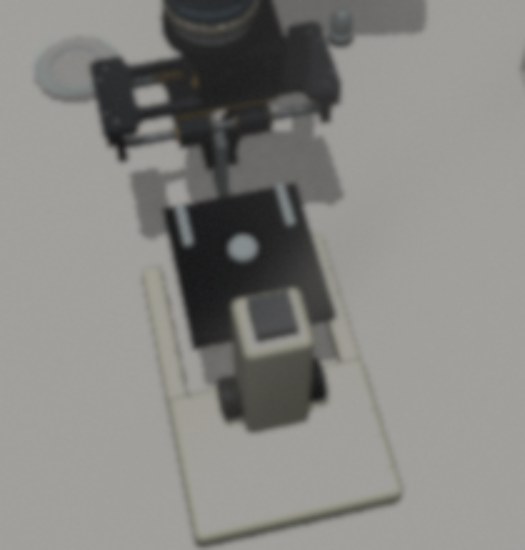

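The picture shows the bin fully under the stage (pin at (242,247) in the crop) and the handle in line in front. Next I lower it.

move_arm:
  increments:
    - {"xyz":[0,0,6],"roll":0,"grip":0}
    - {"xyz":[0,0,8],"roll":0,"grip":0}
    - {"xyz":[0,0,8],"roll":0,"grip":0}
    - {"xyz":[0,0,4],"roll":0,"grip":0}
    - {"xyz":[0,0,0],"roll":0,"grip":0}

```text
time_s: 5.78
position: [0.5096, -0.0395, 0.049]
tcp_rot: [[0.997, -0.078, -0.003], [-0.078, -0.997, 0.001], [-0.003, -0.001, -1.0]]
force: [-0.9, -0.5, -2.2]
opening: 0.115
grasp_force: 29.9
```

move_arm:
  increments:
    - {"xyz":[1,0,2],"roll":0,"grip":0}
    - {"xyz":[0,0,1.5],"roll":0,"grip":0}
    - {"xyz":[0,0,0],"roll":0,"grip":0}

```text
time_s: 6.03
position: [0.5119, -0.0393, 0.0469]
tcp_rot: [[0.997, -0.077, 0.0], [-0.077, -0.997, 0.0], [0.0, -0.0, -1.0]]
force: [0.8, -0.3, -3.6]
opening: 0.114
grasp_force: 29.9
```

move_arm:
  increments:
    - {"xyz":[0,0,0],"roll":0,"grip":50}
    - {"xyz":[0,0,0],"roll":0,"grip":50}
    - {"xyz":[0,0,0],"roll":0,"grip":50}
    - {"xyz":[0,0,0],"roll":0,"grip":50}
    - {"xyz":[0,0,0],"roll":0,"grip":50}

```text
time_s: 6.45
position: [0.5122, -0.0389, 0.0474]
tcp_rot: [[0.997, -0.076, 0.001], [-0.076, -0.997, -0.0], [0.001, 0.0, -1.0]]
force: [0.1, -0.1, 0.5]
opening: 0.402
grasp_force: 0.0
```

move_arm:
  increments:
    - {"xyz":[0,0,-20],"roll":0,"grip":60}
    - {"xyz":[0,0,-38],"roll":0,"grip":80}
    - {"xyz":[0,0,-38],"roll":0,"grip":90}
    - {"xyz":[0,0,-38],"roll":0,"grip":90}
    - {"xyz":[0,0,-36],"roll":0.096,"grip":90}

```text
time_s: 6.87
position: [0.5116, -0.0388, 0.2191]
tcp_rot: [[0.985, -0.173, 0.0], [-0.173, -0.985, -0.0], [0.0, 0.0, -1.0]]
force: [0.2, -0.4, -0.2]
opening: 0.785
grasp_force: 0.0
```

move_arm:
  increments:
    - {"xyz":[-9.3,-34.4,0],"roll":0,"grip":90}
    - {"xyz":[-9.3,-34.4,0],"roll":0,"grip":90}
    - {"xyz":[-9.3,-34.4,0],"roll":0,"grip":90}
    - {"xyz":[-9.3,-34.4,0],"roll":0,"grip":90}
    - {"xyz":[-9.3,-34.4,0],"roll":0,"grip":90}

```text
time_s: 7.28
position: [0.495, 0.14, 0.2174]
tcp_rot: [[0.985, -0.172, 0.001], [-0.172, -0.985, 0.0], [0.001, -0.0, -1.0]]
force: [-0.2, 0.3, 0.4]
opening: 0.896
grasp_force: 0.0
```

move_arm:
  increments:
    - {"xyz":[-9.3,-34.4,0],"roll":0,"grip":90}
    - {"xyz":[-9.3,-34.4,0],"roll":0,"grip":90}
    - {"xyz":[-9.3,-34.4,0],"roll":0,"grip":90}
    - {"xyz":[-9.3,-34.4,0],"roll":0,"grip":90}
    - {"xyz":[-9.3,-34.4,0],"roll":0,"grip":90}

```text
time_s: 7.7
position: [0.4784, 0.3177, 0.2172]
tcp_rot: [[0.985, -0.171, 0.0], [-0.171, -0.985, -0.0], [0.0, 0.0, -1.0]]
force: [0.9, 0.2, 0.6]
opening: 0.902
grasp_force: 0.0
```

```bash
python3 - <<'E'
from h import *
go((.4805,.316,.112),-9.9)
D=np.load("scene0.npz");P=cloud("scene",D["d"]);Q=P[(D["d"]>0)&np.all((P>(.45,.28,.164))&(P<(.52,.35,.19)),-1)]
print("punch top scene",len(Q),Q.mean(0),Q.min(0),Q.max(0))
D=np.load("top0.npz");P=cloud("top",D["d"]);Q=P[(D["d"]>0)&np.all((P>(.45,.28,.164))&(P<(.52,.35,.19)),-1)]
print("punch top top",len(Q),Q.mean(0),Q.min(0),Q.max(0))
im,d=bot.capture("top");P=cloud("top",d)
# tray handle and tray visible
Q=P[(d>0)&np.all((P>(.45,-.12,.07))&(P<(.555,.05,.095)),-1)]
if len(Q): print("handle",len(Q),cv2.minAreaRect((Q[:,:2]*1000).astype(np.float32)),Q[:,2].max())
E
```

```text
t 7.7 p [0.4784 0.3177 0.2172] yaw -9.850117978843942 F [0.8756 0.1671 0.5917] open 0.9024244388368512 gf 0.0
tool-frame mm to target [  2.3058   1.3396 105.1723] roll 0.000870605506722688
punch top scene 70 [0.4841 0.3154 0.1704] [0.4725 0.3069 0.1645] [0.4925 0.3261 0.1746]
punch top top 51 [0.4793 0.316  0.1708] [0.4706 0.3074 0.164 ] [0.4892 0.3257 0.1756]
handle 41 ((510.1676330566406, -38.973289489746094), (8.411846160888672, 27.102556228637695), 88.10548400878906) 0.09038053559199434
```

move_arm:
  increments:
    - {"xyz":[1,1,25],"roll":0,"grip":90}
    - {"xyz":[1,0,30],"roll":0,"grip":90}
    - {"xyz":[0,0,28],"roll":0,"grip":50}
    - {"xyz":[0,0,15],"roll":0,"grip":30}
    - {"xyz":[0,0,7],"roll":0,"grip":0}

```text
time_s: 8.17
position: [0.479, 0.3138, 0.1095]
tcp_rot: [[0.985, -0.171, -0.005], [-0.171, -0.985, -0.002], [-0.004, 0.003, -1.0]]
force: [-0.5, 0.4, 0.3]
opening: 0.755
grasp_force: 0.0
```

move_arm:
  increments:
    - {"xyz":[0,0,0],"roll":0,"grip":0}
    - {"xyz":[0,0,0],"roll":0,"grip":0}
    - {"xyz":[0,0,0],"roll":0,"grip":0}
    - {"xyz":[0,0,0],"roll":0,"grip":0}
    - {"xyz":[0,0,0],"roll":0,"grip":0}

```text
time_s: 8.58
position: [0.4818, 0.3149, 0.1133]
tcp_rot: [[0.985, -0.171, 0.002], [-0.171, -0.985, 0.001], [0.002, -0.001, -1.0]]
force: [-0.8, 0.7, 0.6]
opening: 0.38
grasp_force: 0.0
```

move_arm:
  increments:
    - {"xyz":[0,0,0],"roll":0,"grip":0}
    - {"xyz":[0,0,0],"roll":0,"grip":0}
    - {"xyz":[0,0,0],"roll":0,"grip":0}
    - {"xyz":[0,0,0],"roll":0,"grip":0}
    - {"xyz":[0,0,0],"roll":0,"grip":0}

```text
time_s: 9.0
position: [0.4815, 0.315, 0.1127]
tcp_rot: [[0.985, -0.171, 0.001], [-0.171, -0.985, 0.001], [0.001, -0.001, -1.0]]
force: [-0.3, 1.0, 3.7]
opening: 0.223
grasp_force: 30.0
```

move_arm:
  increments:
    - {"xyz":[0,0,-10],"roll":0,"grip":0}
    - {"xyz":[0,0,-25],"roll":0,"grip":0}
    - {"xyz":[0,0,-30],"roll":0,"grip":0}
    - {"xyz":[0,0,-30],"roll":0,"grip":0}
    - {"xyz":[0,0,-25],"roll":0,"grip":0}

```text
time_s: 9.42
position: [0.4805, 0.3142, 0.2337]
tcp_rot: [[0.985, -0.171, -0.001], [-0.171, -0.985, -0.001], [-0.0, 0.001, -1.0]]
force: [0.4, 0.5, -1.8]
opening: 0.223
grasp_force: 30.0
```

```bash
python3 - <<'E'
from h import *
go((.617,-.047,.233),-4.4)
im,d=bot.capture("scene"); save("s2.png",cv2.resize(im[50:230,320:460],None,fx=3.3,fy=3.3)); P=cloud("scene",d); np.savez("s2.npz",im=im,d=d)
Q=P[(d>0)&np.all((P>(.43,.26,.11))&(P<(.53,.36,.235)),-1)]
for z in np.arange(.12,.235,.01):
    k=abs(Q[:,2]-z)<.005
    if k.sum(): print(round(z,3),k.sum(),Q[k].mean(0),Q[k].min(0)[:2],Q[k].max(0)[:2])
r=bot.spot_in("punch_tip","scene"); print([(q["conf"],w("scene",q["at"])) for q in r])
E
```

```text
t 9.4167 p [0.4805 0.3142 0.2337] yaw -9.859594557158875 F [ 0.3987  0.4684 -1.7911] open 0.2231350615905651 gf 29.99315049033612
tool-frame mm to target [196.2983 332.5326   0.8778] roll -0.09528790084638411
0.12 38 [0.5249 0.307  0.1186] [0.5184 0.2939] [0.5295 0.3222]
0.14 12 [0.483  0.3115 0.1413] [0.48   0.3082] [0.4854 0.3167]
0.15 18 [0.4827 0.3118 0.1509] [0.4757 0.3091] [0.4862 0.3172]
0.16 13 [0.4826 0.3112 0.1611] [0.4765 0.3073] [0.4852 0.3175]
0.17 18 [0.4834 0.3116 0.1706] [0.4789 0.3073] [0.4861 0.3172]
0.18 16 [0.483  0.3115 0.1807] [0.477  0.3079] [0.4858 0.317 ]
0.19 12 [0.4831 0.3115 0.1891] [0.4802 0.3086] [0.4869 0.318 ]
0.21 152 [0.4862 0.3091 0.2122] [0.4615 0.2932] [0.501  0.3327]
0.22 36 [0.4863 0.3099 0.2194] [0.4686 0.2982] [0.499  0.3312]
0.23 30 [0.4879 0.3104 0.2297] [0.4815 0.3025] [0.4917 0.3231]
[(0.9, array([0.4853, 0.3106, 0.2106]))]
```

View pics/s2.png

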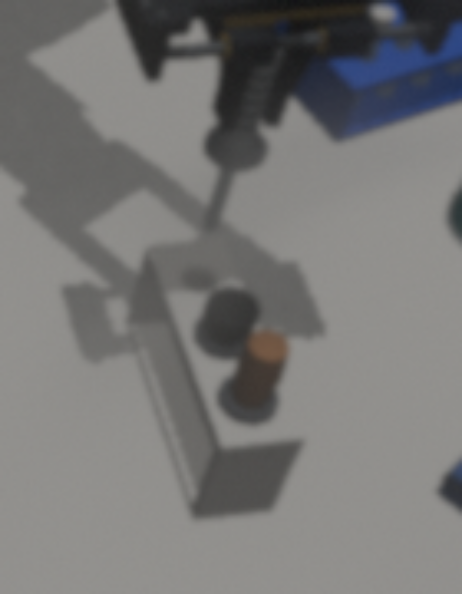

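The picture shows the punch hanging upright from the gripper, with its nose end at crop (210,230) and its xy matching the TCP. I'm carrying it over to the hole.

move_arm:
  increments:
    - {"xyz":[0,0,0],"roll":-0.095,"grip":0}
    - {"xyz":[8.2,17.5,0],"roll":0,"grip":0}
    - {"xyz":[13,28,0],"roll":0,"grip":0}
    - {"xyz":[16.4,35,0],"roll":0,"grip":0}
    - {"xyz":[16.4,35,0],"roll":0,"grip":0}

```text
time_s: 9.93
position: [0.5245, 0.1942, 0.2305]
tcp_rot: [[0.997, -0.075, -0.004], [-0.075, -0.997, -0.001], [-0.004, 0.001, -1.0]]
force: [0.8, 0.4, -2.1]
opening: 0.223
grasp_force: 30.0
```

move_arm:
  increments:
    - {"xyz":[16.4,35,0],"roll":0,"grip":0}
    - {"xyz":[16.4,35,0],"roll":0,"grip":0}
    - {"xyz":[16.4,35,0],"roll":0,"grip":0}
    - {"xyz":[16.4,35,0],"roll":0,"grip":0}
    - {"xyz":[16.4,35,0],"roll":0,"grip":0}

```text
time_s: 10.35
position: [0.5929, 0.0127, 0.2304]
tcp_rot: [[0.997, -0.077, -0.004], [-0.077, -0.997, 0.001], [-0.004, -0.0, -1.0]]
force: [0.8, 0.9, -0.8]
opening: 0.224
grasp_force: 30.0
```

move_arm:
  increments:
    - {"xyz":[16.4,35,0],"roll":0,"grip":0}
    - {"xyz":[7.4,15.6,0],"roll":0,"grip":0}
    - {"xyz":[4,8.5,0],"roll":0,"grip":0}
    - {"xyz":[0,0,0],"roll":0,"grip":0}
    - {"xyz":[0,0,0],"roll":0,"grip":0}

```text
time_s: 10.77
position: [0.616, -0.0455, 0.231]
tcp_rot: [[0.997, -0.077, -0.003], [-0.077, -0.997, 0.002], [-0.003, -0.002, -1.0]]
force: [0.3, -0.0, -1.3]
opening: 0.223
grasp_force: 30.0
```

```bash
python3 - <<'E'
from h import *
go((.617,-.047,.205),-4.4)
im,d=bot.capture("scene"); P=cloud("scene",d); save("s3.png",cv2.resize(im[130:290,180:330],None,fx=3.5,fy=3.5))
m=(d>0)&np.all((P>(.57,-.1,.115))&(P<(.66,.0,.195)),-1); Q=P[m]; print("nose",len(Q),Q.mean(0),Q.min(0),Q.max(0))
m=np.all((P>(.59,-.08,.09))&(P<(.65,-.015,.112)),-1)&(im.sum(-1)>330);Q=P[m]; print("pin scene",len(Q),Q.mean(0),Q.min(0),Q.max(0))
E
```

```text
t 10.7667 p [ 0.616  -0.0455  0.231 ] yaw -4.432640674271605 F [ 0.2577 -0.009  -1.2618] open 0.22334499045032918 gf 29.994118460454047
tool-frame mm to target [ 1.1667  1.491  25.9969] roll -0.0005696872361105013
nose 66 [ 0.6189 -0.0466  0.1583] [ 0.6145 -0.0505  0.134 ] [ 0.6209 -0.0422  0.1803]<stdin>:5: RuntimeWarning: Mean of empty slice.
  ret = um.true_divide(
Traceback (most recent call last):
ValueError: zero-size array to reduction operation minimum which has no identity
```

View pics/s3.png

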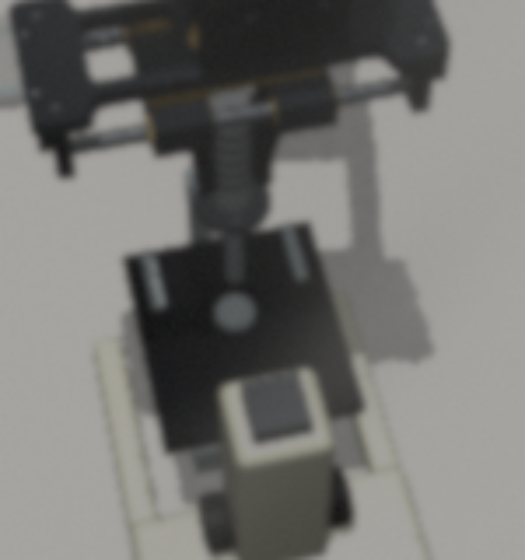

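The picture shows the nose end (crop (235,275)) just short of the pin (235,312), still above the stage. I'll correct by about 2 mm in each axis and go down.

move_arm:
  increments:
    - {"xyz":[1.2,1.3,7],"roll":0,"grip":0}
    - {"xyz":[1,1,8],"roll":0,"grip":0}
    - {"xyz":[0,0,8],"roll":0,"grip":0}
    - {"xyz":[0,0,4],"roll":0,"grip":0}
    - {"xyz":[0,0,2],"roll":0,"grip":0}

```text
time_s: 11.23
position: [0.6184, -0.0483, 0.2015]
tcp_rot: [[0.997, -0.076, -0.003], [-0.076, -0.997, 0.001], [-0.003, -0.001, -1.0]]
force: [-0.8, -1.2, -1.7]
opening: 0.221
grasp_force: 30.0
```

move_arm:
  increments:
    - {"xyz":[0,0,2],"roll":0,"grip":0}
    - {"xyz":[0,0,2],"roll":0,"grip":0}
    - {"xyz":[0,0,2],"roll":0,"grip":0}
    - {"xyz":[0,0,2],"roll":0,"grip":0}

```text
time_s: 11.57
position: [0.6206, -0.0495, 0.1971]
tcp_rot: [[0.997, -0.077, 0.003], [-0.077, -0.997, -0.001], [0.003, 0.001, -1.0]]
force: [-1.4, -0.0, 11.3]
opening: 0.222
grasp_force: 30.0
```

move_arm:
  increments:
    - {"xyz":[0,0,3],"roll":0,"grip":0}
    - {"xyz":[0,0,3],"roll":0,"grip":0}
    - {"xyz":[0,0,3],"roll":0,"grip":0}
    - {"xyz":[0,0,3],"roll":0,"grip":0}

```text
time_s: 11.9
position: [0.6206, -0.0495, 0.1854]
tcp_rot: [[0.997, -0.077, 0.004], [-0.077, -0.997, -0.001], [0.004, 0.001, -1.0]]
force: [-1.5, 1.5, 6.0]
opening: 0.222
grasp_force: 30.0
```

move_arm:
  increments:
    - {"xyz":[0,0,3],"roll":0,"grip":0}
    - {"xyz":[0,0,3],"roll":0,"grip":0}
    - {"xyz":[0,0,3],"roll":0,"grip":0}
    - {"xyz":[0,0,3],"roll":0,"grip":0}

```text
time_s: 12.23
position: [0.62, -0.0494, 0.1719]
tcp_rot: [[0.997, -0.077, 0.002], [-0.077, -0.997, -0.001], [0.002, 0.001, -1.0]]
force: [0.7, -0.1, -1.9]
opening: 0.221
grasp_force: 30.0
```

move_arm:
  increments:
    - {"xyz":[0,0,4],"roll":0,"grip":0}
    - {"xyz":[0,0,4],"roll":0,"grip":0}
    - {"xyz":[0,0,4],"roll":0,"grip":0}
    - {"xyz":[0,0,3],"roll":0,"grip":0}
    - {"xyz":[0,0,0],"roll":0,"grip":0}

```text
time_s: 12.65
position: [0.6186, -0.0488, 0.1547]
tcp_rot: [[0.997, -0.077, -0.002], [-0.077, -0.997, 0.001], [-0.002, -0.0, -1.0]]
force: [-0.7, 1.0, -1.7]
opening: 0.22
grasp_force: 30.0
```

```bash
python3 - <<'E'
from h import *
go((.617,-.047,.205),-4.4)
im,d=bot.capture("scene"); save("s4.png",cv2.resize(im[130:300,170:330],None,fx=3.4,fy=3.4))
for n in ("scene",):
  print([(round(q["conf"],2),w(n,q["at"])) for q in bot.spot_in("pin",n)])
E
```

```text
t 12.65 p [ 0.6186 -0.0488  0.1547] yaw -4.423526880199302 F [-0.6809  1.0115 -1.7208] open 0.21967005933062772 gf 29.994149738922715
tool-frame mm to target [ -1.8153  -1.7264 -50.2859] roll -0.00041062152220006884
[]
```

View pics/s4.png

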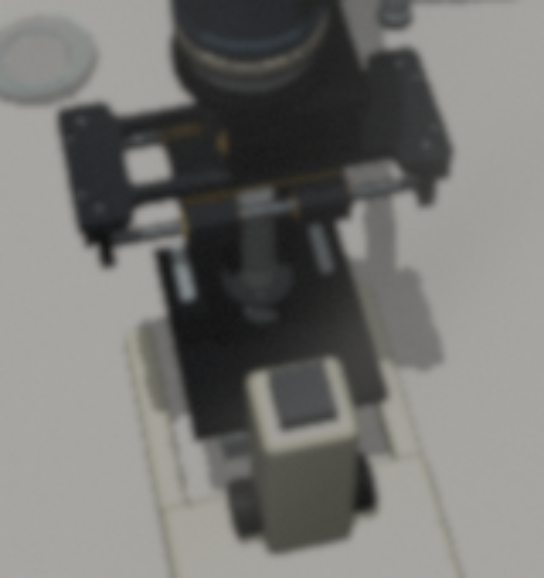

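The nose is now down through the stage hole, with the collar just above it at crop (258,285). The push force has gone, so I withdraw and check.

move_arm:
  increments:
    - {"xyz":[0,0,-8],"roll":0,"grip":0}
    - {"xyz":[0,0,-15],"roll":0,"grip":0}
    - {"xyz":[0,0,-22],"roll":0,"grip":0}
    - {"xyz":[0,0,-22],"roll":0,"grip":0}
    - {"xyz":[0,0,-13],"roll":0,"grip":0}

```text
time_s: 13.17
position: [0.6207, -0.0493, 0.2395]
tcp_rot: [[0.997, -0.077, 0.005], [-0.077, -0.997, -0.001], [0.005, 0.001, -1.0]]
force: [0.1, -0.4, -0.5]
opening: 0.222
grasp_force: 30.0
```

move_arm:
  increments:
    - {"xyz":[-8,-17,0],"roll":0,"grip":0}
    - {"xyz":[-13,-28,0],"roll":0,"grip":0}
    - {"xyz":[-16.4,-35,0],"roll":0,"grip":0}
    - {"xyz":[-16.4,-35,0],"roll":0,"grip":0}
    - {"xyz":[-16.4,-35,0],"roll":0,"grip":0}

```text
time_s: 13.58
position: [0.5605, 0.1071, 0.2372]
tcp_rot: [[0.997, -0.078, 0.002], [-0.078, -0.997, 0.0], [0.002, -0.0, -1.0]]
force: [-0.1, -0.3, -2.7]
opening: 0.225
grasp_force: 30.0
```

move_arm:
  increments:
    - {"xyz":[-16,-35,0],"roll":0,"grip":0}
    - {"xyz":[-16,-35,0],"roll":0,"grip":0}
    - {"xyz":[-15,-30,0],"roll":0,"grip":0}
    - {"xyz":[-10,-20,0],"roll":0,"grip":0}
    - {"xyz":[0,0,0],"roll":0.095,"grip":0}

```text
time_s: 14.0
position: [0.5109, 0.2343, 0.2372]
tcp_rot: [[0.986, -0.168, -0.0], [-0.168, -0.986, 0.002], [-0.001, -0.002, -1.0]]
force: [0.3, -0.5, -2.0]
opening: 0.222
grasp_force: 30.0
```

```bash
python3 - <<'E'
from h import *
s=go((.4805,.315,.2337),-9.9)
p=np.array(s["position"])
im,d=bot.capture("scene"); P=cloud("scene",d); np.savez("s5.npz",im=im,d=d)
Q=P[(d>0)&np.all((P>p-(.03,.03,.12))&(P<p+(.03,.03,.005)),-1)]
for z in np.arange(.12,.235,.01):
    k=abs(Q[:,2]-z)<.005
    if k.sum(): print(round(z,3),k.sum(),Q[k].mean(0),Q[k].min(0),Q[k].max(0)[:2])
print([(round(q["conf"],2),w("scene",q["at"])) for q in bot.spot_in("pin","scene")])
im2,d2=bot.capture("top")
print([(round(q["conf"],2),w("top",q["at"])) for q in bot.spot_in("pin","top")])
P2=cloud("top",d2)
for n,PP,dd,ii in(("scene",P,d,im),("top",P2,d2,im2)):
    q=np.linalg.norm(PP[...,:2]-(.617,-.047),axis=-1)<.009
    q&=dd>0; print(n,q.sum(),np.sort(PP[q][:,2]),"bright",ii[q].mean(0))
a=cv2.resize(im[130:290,170:330],(560,560)); save("s5.png",a)
E
```

```text
t 14.0 p [0.5109 0.2343 0.2372] yaw -9.661876404969519 F [ 0.3063 -0.4656 -1.9557] open 0.2219163608577332 gf 29.986656247638166
tool-frame mm to target [-43.5383 -74.4062   3.6733] roll 0.004156040759967511
0.14 9 [0.5128 0.2326 0.1425] [0.5068 0.2292 0.1386] [0.5146 0.2368]
0.15 15 [0.5133 0.2323 0.1505] [0.5101 0.2284 0.1454] [0.5161 0.2373]
0.16 14 [0.5137 0.2318 0.161 ] [0.5096 0.2288 0.1558] [0.516 0.238]
0.17 17 [0.5133 0.2315 0.1701] [0.508  0.2289 0.1654] [0.5158 0.2368]
0.18 18 [0.5135 0.2321 0.1807] [0.5077 0.2279 0.1752] [0.5166 0.2378]
0.19 14 [0.5138 0.2319 0.1907] [0.5097 0.2283 0.1859] [0.5154 0.2368]
0.2 1 [0.5152 0.2309 0.1951] [0.5152 0.2309 0.1951] [0.5152 0.2309]
0.21 39 [0.5209 0.2278 0.2135] [0.4974 0.2133 0.2097] [0.5311 0.2533]
0.22 140 [0.5166 0.2302 0.2176] [0.4935 0.213  0.215 ] [0.5311 0.2533]
0.23 36 [0.5182 0.2302 0.23  ] [0.5112 0.224  0.2256] [0.5217 0.2398]
[]
[(0.64, array([ 0.5586, -0.0409,  0.0063]))]
scene 0 [] bright [nan nan nan]
top 8 [0.0002 0.0021 0.0022 0.0031 0.0042 0.0051 0.0071 0.081 ] bright [51.5   55.375 58.375]<stdin>:15: RuntimeWarning: Mean of empty slice.
  ret = um.true_divide(
```

View pics/s5.png

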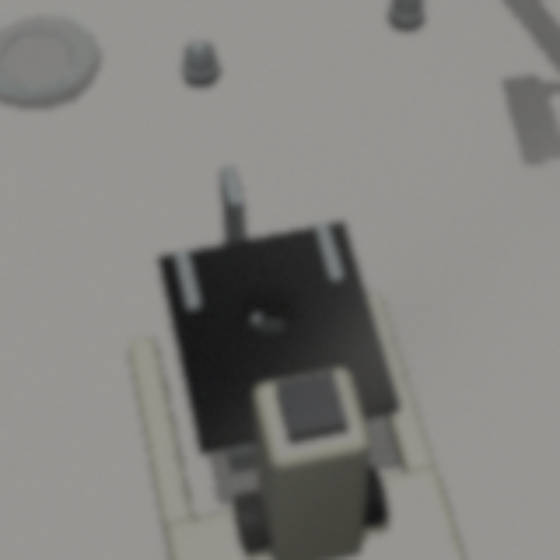

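```bash
python3 - <<'E'
from h import *
im,d=bot.capture("top"); P=cloud("top",d)
save("t6.png",cv2.resize(im[130:215,250:330],None,fx=7,fy=7,interpolation=cv2.INTER_CUBIC))
Q=P[(d>0)&np.all((P>(.52,-.12,-.01))&(P<(.575,.03,.06)),-1)]
for x in np.arange(.525,.575,.006):
    k=abs(Q[:,0]-x)<.003; print(round(x,3),[tuple(np.round(q[1:]*1000).astype(int)) for q in Q[k] if q[2]>.004])
for r in bot.trace("pin","top"): v,u=np.nonzero(r["mask"]); print(r["conf"],len(u),u.min(),u.max(),v.min(),v.max(),P[r["mask"]].mean(0))
E
```

```text
0.525 [(np.int64(-49), np.int64(7)), (np.int64(-58), np.int64(6)), (np.int64(-66), np.int64(5)), (np.int64(21), np.int64(5)), (np.int64(-49), np.int64(10)), (np.int64(-52), np.int64(8)), (np.int64(-104), np.int64(5)), (np.int64(-5), np.int64(7)), (np.int64(-19), np.int64(4)), (np.int64(-34), np.int64(5))]
0.531 [(np.int64(-37), np.int64(10)), (np.int64(-52), np.int64(5)), (np.int64(-55), np.int64(4)), (np.int64(-67), np.int64(8)), (np.int64(-96), np.int64(8)), (np.int64(18), np.int64(4)), (np.int64(7), np.int64(6)), (np.int64(1), np.int64(5)), (np.int64(-17), np.int64(5)), (np.int64(-31), np.int64(7)), (np.int64(-49), np.int64(6)), (np.int64(-52), np.int64(8)), (np.int64(-67), np.int64(5)), (np.int64(-69), np.int64(5)), (np.int64(4), np.int64(4)), (np.int64(-25), np.int64(7)), (np.int64(-34), np.int64(6))]
0.537 [(np.int64(-35), np.int64(10)), (np.int64(-37), np.int64(10)), (np.int64(-46), np.int64(7)), (np.int64(-49), np.int64(5)), (np.int64(-52), np.int64(8)), (np.int64(-61), np.int64(4)), (np.int64(-67), np.int64(5)), (np.int64(-76), np.int64(5)), (np.int64(-90), np.int64(6)), (np
[... 6654 characters left out ...]
.int64(-15), np.int64(8)), (np.int64(-18), np.int64(6)), (np.int64(-24), np.int64(7)), (np.int64(-27), np.int64(11)), (np.int64(-30), np.int64(7)), (np.int64(-33), np.int64(8)), (np.int64(-36), np.int64(10)), (np.int64(-38), np.int64(11)), (np.int64(-41), np.int64(10)), (np.int64(-44), np.int64(13)), (np.int64(-47), np.int64(11)), (np.int64(-50), np.int64(10)), (np.int64(-53), np.int64(16)), (np.int64(-56), np.int64(15)), (np.int64(-59), np.int64(13)), (np.int64(-61), np.int64(18)), (np.int64(-64), np.int64(18)), (np.int64(-67), np.int64(17)), (np.int64(-88), np.int64(6)), (np.int64(-100), np.int64(4)), (np.int64(-106), np.int64(4)), (np.int64(29), np.int64(11)), (np.int64(23), np.int64(6))]
```

View pics/t6.png

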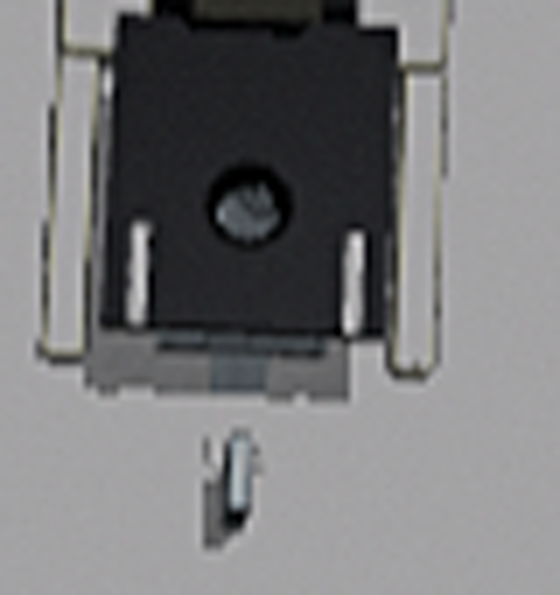

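Top view: the hole is open and the tray floor shows through it at (248,205). The tray rim and base strip stick out in front at (240,350), and there is no pin on the bench. Now I take the punch back to the rack.

move_arm:
  increments:
    - {"xyz":[-10,-17,0],"roll":0,"grip":0}
    - {"xyz":[-16,-28,0],"roll":0,"grip":0}
    - {"xyz":[-12,-20,0],"roll":0,"grip":0}
    - {"xyz":[-5,-9.5,0],"roll":0,"grip":0}
    - {"xyz":[0,0,0],"roll":0,"grip":0}

```text
time_s: 14.72
position: [0.4834, 0.3119, 0.2361]
tcp_rot: [[0.986, -0.169, 0.0], [-0.169, -0.986, 0.0], [-0.0, -0.0, -1.0]]
force: [0.4, -1.7, -1.6]
opening: 0.222
grasp_force: 30.0
```

move_arm:
  increments:
    - {"xyz":[0,0,0],"roll":0,"grip":0}
    - {"xyz":[0,0,0],"roll":0,"grip":0}

```text
time_s: 14.88
position: [0.4845, 0.3095, 0.236]
tcp_rot: [[0.985, -0.172, 0.0], [-0.172, -0.985, -0.001], [0.0, 0.001, -1.0]]
force: [-1.0, -0.3, -1.6]
opening: 0.227
grasp_force: 30.0
```

```bash
python3 - <<'E'
from h import *
s=go((.481,.315,.113),-9.9); p=np.array(s["position"])
im,d=bot.capture("scene"); P=cloud("scene",d)
Q=P[(d>0)&np.all((P>p-(.03,.03,.12))&(P<p+(.03,.03,.005)),-1)]
k=(Q[:,2]>.14)&(Q[:,2]<.2);print("nose",Q[k].mean(0))
E
```

```text
t 14.8833 p [0.4845 0.3095 0.236 ] yaw -9.909877972922787 F [-0.9502 -0.3108 -1.5959] open 0.22669885381045485 gf 29.992885482497513
tool-frame mm to target [ -4.4119  -4.9256 123.0158] roll -0.00017240315092548314
nose [0.4868 0.3067 0.1684]
```

move_arm:
  increments:
    - {"xyz":[-2.4,-2.9,0],"roll":0,"grip":0}
    - {"xyz":[-2,-2,5],"roll":0,"grip":0}
    - {"xyz":[0,0,12],"roll":0,"grip":0}
    - {"xyz":[0,0,12],"roll":0,"grip":0}
    - {"xyz":[0,0,8],"roll":0,"grip":0}

```text
time_s: 15.35
position: [0.4797, 0.3159, 0.1978]
tcp_rot: [[0.985, -0.172, -0.001], [-0.172, -0.985, -0.001], [-0.001, 0.001, -1.0]]
force: [-1.1, 0.7, -1.6]
opening: 0.222
grasp_force: 30.0
```

move_arm:
  increments:
    - {"xyz":[0,0,5],"roll":0,"grip":0}
    - {"xyz":[0,0,5],"roll":0,"grip":0}
    - {"xyz":[0,0,5],"roll":0,"grip":0}
    - {"xyz":[0,0,5],"roll":0,"grip":0}
    - {"xyz":[0,0,5],"roll":0,"grip":0}

```text
time_s: 15.77
position: [0.4805, 0.3164, 0.1739]
tcp_rot: [[0.985, -0.171, 0.001], [-0.171, -0.985, 0.0], [0.001, -0.0, -1.0]]
force: [0.4, -0.2, -2.3]
opening: 0.223
grasp_force: 30.0
```

Tip is at 0.077, below the plate top, with no contact force: it has entered the hole.

move_arm:
  increments:
    - {"xyz":[0,0,8],"roll":0,"grip":0}
    - {"xyz":[0,0,12],"roll":0,"grip":0}
    - {"xyz":[0,0,14],"roll":0,"grip":0}
    - {"xyz":[0,0,12],"roll":0,"grip":0}
    - {"xyz":[0,0,6],"roll":0,"grip":0}

```text
time_s: 16.18
position: [0.4794, 0.3159, 0.1203]
tcp_rot: [[0.985, -0.171, -0.002], [-0.171, -0.985, -0.001], [-0.002, 0.001, -1.0]]
force: [-0.3, 0.5, -2.0]
opening: 0.228
grasp_force: 30.0
```

move_arm:
  increments:
    - {"xyz":[0,0,3],"roll":0,"grip":0}
    - {"xyz":[0,0,2],"roll":0,"grip":0}
    - {"xyz":[0,0,1],"roll":0,"grip":0}
    - {"xyz":[0,0,1],"roll":0,"grip":0}
    - {"xyz":[0,0,0],"roll":0,"grip":0}

```text
time_s: 16.6
position: [0.4806, 0.3165, 0.1155]
tcp_rot: [[0.985, -0.171, 0.001], [-0.171, -0.985, 0.0], [0.001, -0.001, -1.0]]
force: [0.1, 0.0, -2.1]
opening: 0.225
grasp_force: 30.0
```

move_arm:
  increments:
    - {"xyz":[0,0,1],"roll":0,"grip":0}
    - {"xyz":[0,0,1],"roll":0,"grip":0}
    - {"xyz":[0,0,0.5],"roll":0,"grip":0}
    - {"xyz":[0,0,0],"roll":0,"grip":0}

```text
time_s: 16.93
position: [0.4803, 0.3164, 0.1127]
tcp_rot: [[0.985, -0.171, 0.0], [-0.171, -0.985, 0.0], [0.0, -0.0, -1.0]]
force: [-0.1, -0.4, 0.1]
opening: 0.221
grasp_force: 30.0
```

Seated (weight taken). Release slowly, then rise.

move_arm:
  increments:
    - {"xyz":[0,0,0],"roll":0,"grip":30}
    - {"xyz":[0,0,0],"roll":0,"grip":45}
    - {"xyz":[0,0,0],"roll":0,"grip":70}
    - {"xyz":[0,0,0],"roll":0,"grip":90}
    - {"xyz":[0,0,0],"roll":0,"grip":90}

```text
time_s: 17.35
position: [0.4803, 0.3163, 0.1126]
tcp_rot: [[0.985, -0.171, 0.0], [-0.171, -0.985, 0.0], [0.0, -0.0, -1.0]]
force: [0.6, -0.2, -0.3]
opening: 0.516
grasp_force: 0.0
```

move_arm:
  increments:
    - {"xyz":[0,0,0],"roll":0,"grip":90}
    - {"xyz":[0,0,-10],"roll":0,"grip":90}
    - {"xyz":[0,0,-25],"roll":0,"grip":90}
    - {"xyz":[0,0,-35],"roll":0,"grip":90}
    - {"xyz":[0,0,-35],"roll":0,"grip":90}

```text
time_s: 17.77
position: [0.4795, 0.316, 0.2185]
tcp_rot: [[0.985, -0.171, -0.002], [-0.171, -0.985, -0.001], [-0.002, 0.001, -1.0]]
force: [1.2, 1.3, 0.1]
opening: 0.864
grasp_force: 0.0
```

move_arm:
  increments:
    - {"xyz":[-10,0,-15],"roll":0,"grip":90}
    - {"xyz":[-20,20,0],"roll":0,"grip":90}
    - {"xyz":[-15,35,0],"roll":0,"grip":90}
    - {"xyz":[-5,35,0],"roll":0,"grip":90}
    - {"xyz":[0,25,0],"roll":0,"grip":90}

```text
time_s: 18.18
position: [0.4082, 0.21, 0.2332]
tcp_rot: [[0.985, -0.17, -0.002], [-0.17, -0.985, -0.001], [-0.001, 0.001, -1.0]]
force: [1.0, -0.3, 0.6]
opening: 0.899
grasp_force: 0.0
```

```bash
python3 - <<'E'
from h import *
go((.48,.315,.113))
im,d=bot.capture("scene");P=cloud("scene",d)
Q=P[(d>0)&np.all((P>(.45,.28,.1))&(P<(.51,.35,.19)),-1)]
for z in np.arange(.105,.18,.015):
    k=abs(Q[:,2]-z)<.0075; print(round(z,3),k.sum(),Q[k].mean(0))
im2,d=bot.capture("top");P=cloud("top",d)
Q=P[(d>0)&np.all((P>(.45,-.12,.07))&(P<(.555,.05,.095)),-1)]; print("handle",cv2.minAreaRect((Q[:,:2]*1000).astype(np.float32)))
a=cv2.resize(im[80:300,150:460],None,fx=2.5,fy=2.5); save("s7.png",a)
E
```

```text
t 18.1833 p [0.4082 0.21   0.2332] yaw -9.772385429032983 F [ 0.973  -0.2803  0.6068] open 0.8993542316509046 gf 0.0
tool-frame mm to target [  53.1293 -115.7719  119.9538] roll None
0.105 34 [0.4859 0.3108 0.1061]
0.12 45 [0.486  0.3116 0.1196]
0.135 45 [0.4857 0.3111 0.1347]
0.15 51 [0.4856 0.3115 0.1507]
0.165 69 [0.4832 0.3135 0.1676]
handle ((510.28717041015625, -38.95654296875), (8.461565017700195, 27.36174774169922), 88.18161010742188)
```

View pics/s7.png

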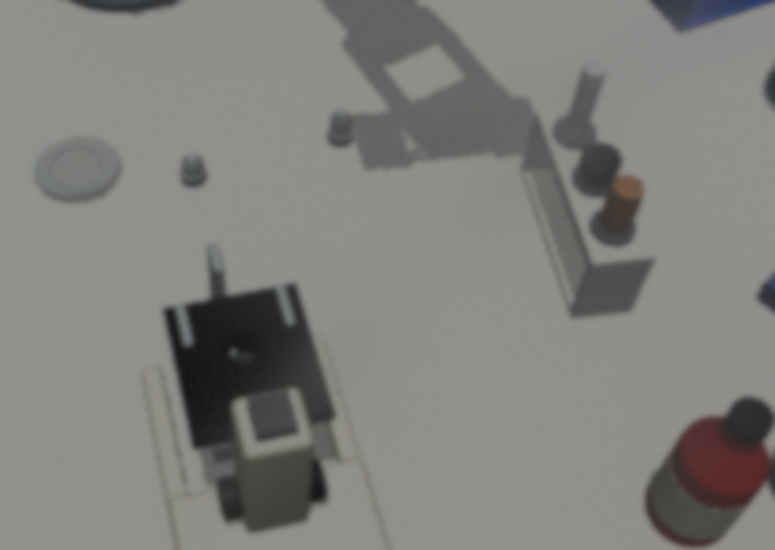

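The punch stands upright in the rack at (585,100) with its collar seated. The hole is empty at (240,352), the tray is in place, and the robot is clear of everything. I'm handing in.

```bash
python3 -c "
from rig import bot
print(bot.hand_in())"
```

```text
the job is handed in; nothing more can be done
None
```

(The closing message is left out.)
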